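# Clamp a small crate under a ratchet hold-down

### The arm

A 6-joint arm with a two-finger parallel gripper is mounted at the origin on the work surface. World frame = base frame: x ahead of the robot, y to its left, z up, the work surface at z = 0. Lengths are in mm, angles in rad, forces in N, time in s.
With the tool pointing down it reaches from about 275 to 750 mm from the base axis. Payload 10.2 kg.
Tool frame: the origin (TCP) lies between the finger pads; the fingertips stand 8 mm ahead of it and the grasp point (between the pads) lies 11 mm behind it; z points along the fingers, x is the direction in which the jaws open and shut, and the axes are right-handed (so a half turn about z gives the same grasp; the last joint's range is limited). The gripper opens to 85 mm and grips with 20 to 120 N. Pads are 22 mm wide; open, the fingers measure 114 mm over their backs; the gripper's body (76 mm by 85 mm) begins 54 mm behind the grasp point. The pads swing forward as they close: fully open they stand 13 mm farther back than shut.
Start: joints at [1.088, 0.313, 1.498, -0, 1.331, -0.223], TCP at [134.879, 507.384, 239.294] pointing down, gripper open.
Joint ranges: [-2.94, 2.94], [-0.97, 2.17], [0.19, 2.56], [-1.23, 4.37], [0.02, 3.11], [-2.88, 2.88]. Speed limits (rad/s): [2.39, 2.39, 3.01, 3.14, 3.14, 3.14].

### API

Orientations are given as a unit quaternion [w, x, y, z].
In Python, from rig import sense, eyes, ctrl gives the robot as it stands.
- The arm moves only by the tool move_arm, never from a script. Its argument "rows" is a list that holds one entry, the list of rows, each a list of 5 numbers: the shift along the tool's x, y, z in mm, then the turn about the tool's z in units of 6 degrees (1.0 is 6 degrees), then the gripper command: -1 is shut, 1 is fully open, values between are in proportion. In form: [[[dx, dy, dz, roll, jaw], ...]]. A call has 1 to 12 rows; each row is the pose to reach, as a shift and turn from the pose measured when the call began, along the tool's axes at that moment; what a row does not reach only later rows make up. A row lasts 1/8 s, in which the tool goes at most 62.5 mm and 10.7 degrees, less where a joint would pass 70% of its speed; a pose out of reach is approached as far as the arm can. A call with a gripper value outside its range is refused whole. The fingers move at their own pace and stop on an object; "squeeze" is the grip in N (left out, the last holds). Time passes only in rows, so rows that repeat a pose let the fingers close. It gives the time, the measured TCP pose, the force and the opening at its end, in the units of the state.
- sense(): the state, without advancing time (a new reading comes with each control period).
- eyes.capture(name): name is "side" or "top" or "wrist"; returns a dict with "color" (400x640x3 uint8, blue, green, red), "vertical_fov" (degrees; the focal length in pixels is half the picture's height over the tangent of half this angle, whatever the lens; pixels are square), "cx", "cy" (the principal point, pixels), "xyz" and "attitude" of the camera in the world. Camera axes: x right, y down, z forward; pixel columns grow to the right and rows downward; lengths in mm; the calibration is good to about 2 mm. The wrist camera is an equidistant fisheye: a pixel r from the principal point sees the ray r / f radians off the axis. A picture is of the moment at which its call begins. There is no depth.
- ctrl.finish_job(): hands the job in, once; it reports no verdict.
The state is a dict: "time_s": time; "joints": joint angles; "dq": joint speeds; "tau": joint torques, N m; "eef_pos": TCP position; "ee_rot": TCP orientation; "force": force on the tool from outside, world axes, zero at the start; "wrist_torque": the same for the moment, N m; "grip_width": opening from 0.0 (shut) to 1.0 (fully open).
Only numpy, scipy, OpenCV 4.12 (cv2) and the standard library are available. Lean on these libraries where they do the work, as an engineer would, in place of code of your own. Each camera call takes 0.05 s, during which the arm holds its last target. There are 200 camera calls.

### The job

Get the small plywood crate clamped for strapping: pull the hold-down's black grip up, click by click, to its highest notch and let go so that the pawl holds it there, then slide the crate along the bed until it sits squarely against both rubber stops. Then press the red release knob fully down and keep it down until the foot has sunk onto the crate by its own weight, and let the knob spring back. Work gently: do not haul against the top stop, ram the crate into its stops, lean hard on the knob or push the foot down, and leave the tape, tin and strap sealer where they are.

Things in the scene. Friction and masses are not known exactly. Their poses are not given: they have to be found in the camera images.
- stand: Grey base with teal column, bolted down; place and yaw vary. Origin on the table under the upright rail's axis; z up; +y runs along the bed from crate to column and on to the red knob. Bed 130 wide (x), y -280 to +115, top 12 above the table. Two guides on it, 18 high, inner faces x = -50 and +50, y -270 to -30. Column x -24 to +24, y -18 to +38, 178 high.
- rail (a joint): Height of the toothed rail, m, growing upward. Notches every 0.014 from 0.012 to 0.096 (highest), where the pawl holds it; rubber top stop at 0.102. Starts in the lowest. Rail with foot and grip 0.4 to 0.6 kg; damped: it sinks at 30 to 60 mm/s with the pawl held off. Raising at 30 mm/s takes 8 to 15 N, varying tooth by tooth. 0.046 with the foot on the seated crate.
- grip: Black square grip with a yellow top, on top of the rail, 30 x 30 x 46 high, origin at its centre, 209 above the table plus the rail value. Sides parallel to the stand's x and y; may be pinched either way from above.
- foot: Steel arm 18 wide, 16 high at the rail's lower end, reaching 90 towards the stand's -y over the bed, with a black rubber foot, 32 diameter, under it. Origin on the rail axis at the level of the foot's underside (46 above the table plus the rail value); foot centre 74 from it towards -y. The crate passes under only when this is above 92.
- pawl (a joint): Angle of the sprung pawl, rad: 0 is fully in the teeth, growing as the red knob goes down. It flicks to about 0.15 as each tooth passes. From 0.17 on it is clear of the teeth; 0.25 is the hard end. The spring pushes the knob back with about 1 N at first, 3 N at the end; the rail's weight adds about 1 N. With the foot on the crate, the freed pawl rests against a tooth at about 0.11.
- release: Yellow tail of the pawl, 16 wide, out of the column towards the stand's +y. Origin on its top face under the red knob's centre (96 from the rail axis, 113 above the table). It sinks 12 until the pawl is clear, 18 to the hard end. The red knob, 30 diameter, 12 high, is pressed from above; its height differs each time: top 16 to 28 above this origin (unmeasured). It holds its height under 25 N.
- crate: Loose closed plywood crate, 90 (x) x 120 (y) x 80 high, 0.4 to 0.85 kg, origin at the centre of its underside, axes within a few degrees of the stand's. It stands on the bed between the guides, 66 to 110 short of the stops. Pushed on the middle of its -y end it slides along the stand's +y; seated, its centre is at stand y = -82.
- stop: Two black rubber stops beside the column, fixed to the stand, 18 wide, 12 to 62 above the table, x = -43 to -25 and +25 to +43. Origin as the stand's; their faces are at stand y = -22.
- cap: Rubber top stop of the column against which the foot's arm runs 6 mm above the highest notch (rail value 0.102), fixed to the stand. Origin as the stand's.
- tape: Loose roll of brown packing tape lying flat, 90 diameter, 48 high. Bystander.
- tin: Loose blue tin, 66 diameter, 65 high. Bystander.
- sealer: Loose teal strap sealer, a block 45 x 75, 48 high. Bystander.
Not all that is in view belongs to the job. Of the things like the crate, leave any that is pink; of the rest the smaller one is meant.

How it is judged:
By the outcome, as a careful person would: the job done as asked, in the order asked, and still so for the second after the job is handed in, with the robot touching nothing.
It also fails if it takes over 70 s, if anything falls off the work surface, if the arm or the gripper's body presses on something with over 40 N, if the wrist force passes 120 N, or if a joint passes its speed limit or range.

## Working session

There is one attempt and no reset: what is moved stays moved. The work goes in short steps, Python scripts to look and compute and a tool call to move; the robot and the scene stay as the last step left them, time stands still between calls to the robot, and variables do not carry over. Pictures are saved under pics/ and viewed, about 8 in all and at most 12, crops included, and the job is handed in when it is done.

Besides the shell and the picture viewer there is one more tool, called after "Call:" as name(argument=value, ...), one argument or row to a line, values as JSON. move_arm: Moves the arm, as the interface text tells. Its arguments: {"type":"object","properties":{"rows":{"type":"array","items":{"type":"array","items":{"type":"array","items":{"type":"number"}}}},"squeeze":{"type":"number"}},"required":["rows"]}

```bash
mkdir -p pics; cat > h.py <<'E'
import numpy as np, cv2, json
from rig import sense, eyes, ctrl
from scipy.spatial.transform import Rotation as R
def rot(a):
    a=np.array(a,float)
    return a if a.shape==(3,3) else R.from_quat(a[[1,2,3,0]]).as_matrix()
def cam(n):
    c=eyes.capture(n); c['n']=n; c['f']=200/np.tan(np.radians(c['vertical_fov'])/2); c['R']=rot(c['attitude']); c['o']=np.array(c['xyz'],float); return c
def ray(c,u,v):
    x,y=u-c['cx'],v-c['cy']
    if c['n']=='wrist':
        r=np.hypot(x,y); t=r/c['f']; d=np.array([x/r*np.sin(t),y/r*np.sin(t),np.cos(t)]) if r>0 else np.array([0,0,1.])
    else: d=np.array([x/c['f'],y/c['f'],1])
    return c['R']@(d/np.linalg.norm(d))
def plane(c,u,v,z):
    d=ray(c,u,v); return c['o']+d*(z-c['o'][2])/d[2]
def proj(c,p):
    q=c['R'].T@(np.array(p,float)-c['o'])
    if c['n']=='wrist':
        r=np.hypot(q[0],q[1]); t=np.arctan2(r,q[2]); return c['cx']+q[0]/r*t*c['f'],c['cy']+q[1]/r*t*c['f']
    return c['cx']+q[0]/q[2]*c['f'],c['cy']+q[1]/q[2]*c['f']
def tri(c1,p1,c2,p2):
    A=[];b=[]
    M=np.zeros((3,3));v=np.zeros(3)
    for c,p in((c1,p1),(c2,p2)):
        d=ray(c,*p);P=np.eye(3)-np.outer(d,d);M+=P;v+=P@c['o']
    return np.linalg.solve(M,v)
E
python3 - <<'E'
from h import *
s=sense();print({k:np.round(v,3).tolist() for k,v in s.items()})
for n in('top','side','wrist'):
    c=cam(n);cv2.imwrite(f'pics/{n}0.png',c['color']);print(n,c['f'],c['cx'],c['cy'],c['o'],c['R'].round(3).tolist())
E
```

```text
{'time_s': 0.0, 'joints': [1.088, 0.313, 1.498, -0.0, 1.331, -0.223], 'dq': [0.001, -0.001, 0.0, 0.0, -0.001, 0.001], 'tau': [0.001, -41.227, -25.973, -0.0, 0.004, 0.0], 'eef_pos': [134.765, 507.16, 238.735], 'ee_rot': [0.0, 0.793, 0.61, -0.001], 'force': [-0.183, -0.065, 0.795], 'wrist_torque': [0.015, 0.009, 0.027], 'grip_width': 1.004}
top 463.76933744292404 316.7439427049224 198.33932406298888 [ 438.48114893  -65.64217097 1118.65264195] [[0.001, -0.996, 0.09], [-1.0, -0.0, 0.008], [-0.008, -0.09, -0.996]]
side 444.2130494459019 314.67269490534846 191.61481439971362 [  60.75625754 -547.43118695  868.85433421] [[0.721, -0.515, 0.465], [-0.693, -0.525, 0.494], [-0.011, -0.678, -0.735]]
wrist 309.70691628693146 319.0177186752342 202.16431578402393 [ 53.69822823 528.476064   372.6861713 ] [[0.257, 0.914, 0.314], [0.967, -0.242, -0.085], [-0.001, 0.325, -0.946]]
```

View pics/top0.png

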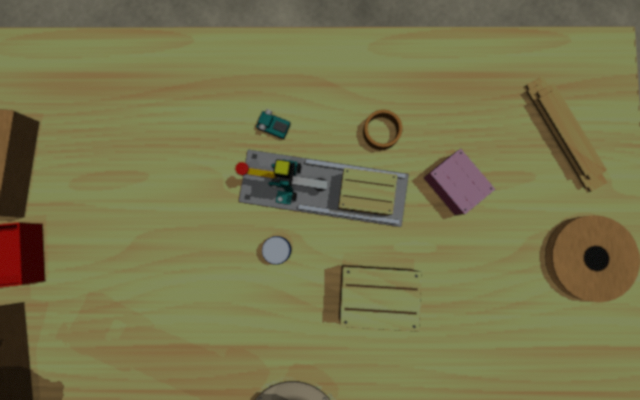

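View pics/side0.png

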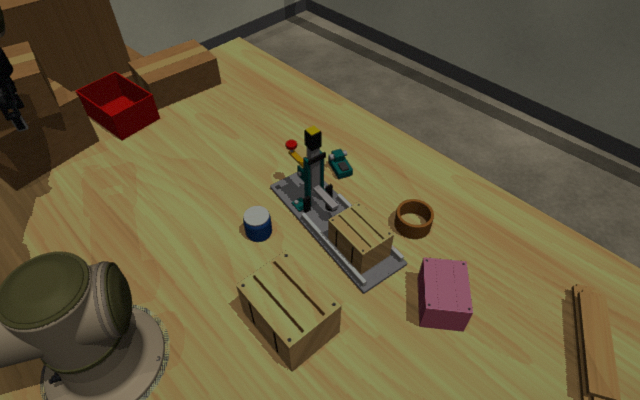

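Candidates for the crate in the top view are the plywood crate on the bed (367,190), the pink crate (460,182) and the big plywood crate (381,297). The one on the bed is the smaller non-pink one, so I choose it. Next I measure and make one close crop.

```bash
cat > meas.py <<'E'
from h import *
def cen(c,kind,box):
    u0,v0,u1,v1=box; im=c['color'][v0:v1,u0:u1]; h=cv2.cvtColor(im,cv2.COLOR_BGR2HSV)
    if kind=='red': m=((h[...,0]<8)|(h[...,0]>172))&(h[...,1]>170)&(h[...,2]>70)
    if kind=='yel': m=(h[...,0]>23)&(h[...,0]<34)&(h[...,1]>190)&(h[...,2]>80)
    n,l,st,ce=cv2.connectedComponentsWithStats(m.astype(np.uint8))
    i=1+np.argmax(st[1:,4]); return ce[i]+[u0,v0],st[i].tolist()
E
python3 - <<'E'
from meas import *
t=cam('top');s=cam('side')
ty=cen(t,'yel',(272,155,300,180));sy=cen(s,'yel',(300,120,330,142))
tr=cen(t,'red',(225,155,260,185));sr=cen(s,'red',(278,130,304,156))
print(ty,sy,tr,sr)
G=tri(t,ty[0],s,sy[0]);K=tri(t,tr[0],s,sr[0]);print('G',G,'K',K)
g=plane(t,*ty[0],244);g2=plane(s,*sy[0],244);print(g,g2)
for z in(129,135,141):print(z,plane(t,*tr[0],z),plane(s,*sr[0],z))
d=K-G;print(np.degrees(np.arctan2(d[1],d[0])),np.hypot(*d[:2]))
a=cv2.resize(t['color'][135:240,225:425],None,fx=4,fy=4,interpolation=cv2.INTER_CUBIC)
cv2.imwrite('pics/tc.png',a)
E
```

```text
(array([281.59493671, 167.10126582]), [3, 6, 14, 13, 158]) (array([312.20779221, 130.11688312]), [6, 6, 14, 9, 77]) (array([241.51304348, 168.31304348]), [11, 8, 12, 12, 115]) (array([290.92957746, 143.52112676]), [8, 10, 11, 8, 71])
G [577.27536687   7.74392447 245.91496354] K [591.75272987 102.15257228 139.65140282]
[577.02680561   8.35553119 244.        ] [579.44900922   9.03827308 244.        ]
129 [592.6186195  104.61426542 129.        ] [600.32201606 111.01307957 129.        ]
135 [591.68412513 103.58204606 135.        ] [595.94629722 105.67329116 135.        ]
141 [590.74963076 102.5498267  141.        ] [591.57057838 100.33350275 141.        ]
81.28173049510187 95.51223388019781
```

View pics/tc.png

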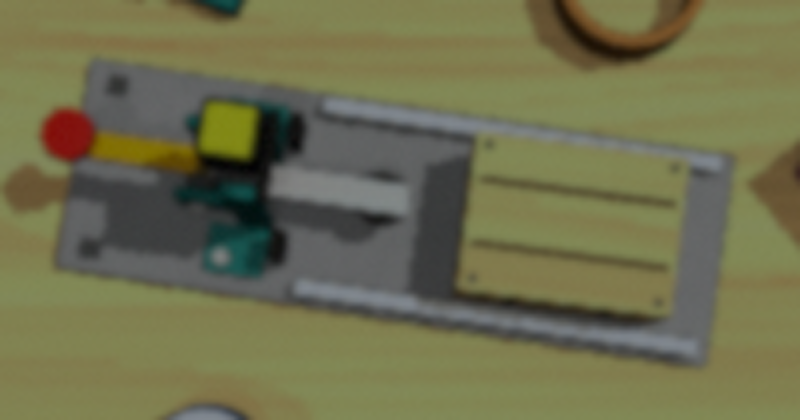

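The close crop shows the chosen crate between the guides, with its top-face corners at crop pixels (475,137), (690,165), (668,318) and (458,290). The foot is low, and the grip is at (228,130) and the knob at (68,134).

```bash
python3 - <<'E'
from h import *
t=cam('top')
P=lambda z,L:np.array([plane(t,225+u/4,135+v/4,z)[:2] for u,v in L])
b=P(12,[(93,60),(735,155),(703,365),(55,268)]);c=P(92,[(475,137),(690,165),(668,318),(458,290)])
a=lambda p,q:np.degrees(np.arctan2(*(p-q)[::-1]))
print(b.round(),a(b[0],b[1]),a(b[3],b[2]),a(b[1],b[2])+90,a(b[0],b[3])+90,b.mean(0), np.linalg.norm(b[0]-b[1]),np.linalg.norm(b[1]-b[2]))
print(c.round(),a(c[0],c[1]),a(c[3],c[2]),a(c[1],c[2])+90,c.mean(0))
for y in(81,81.5,82,82.5):
  th=np.radians(y);ey=np.array([np.cos(th),np.sin(th)]);ex=np.array([ey[1],-ey[0]])
  o=b.mean(0)+82.5*ey
  K=np.array([591.7,102.5]);G=np.array([577.2,8.2])
  print(y,o,'Kstand',(K-o)@ex,(K-o)@ey,'G',(G-o)@ex,(G-o)@ey,'crate',(c.mean(0)-o)@ex,(c.mean(0)-o)@ey)
E
```

```text
[[ 656.  109.]
 [ 598. -278.]
 [ 472. -257.]
 [ 529.  130.]] 81.4705313959987 81.51246955159772 80.48882755557216 80.56513367392118 [563.50131748 -73.90662485] 391.4119545727251 127.79468747450876
[[ 596. -118.]
 [ 580. -237.]
 [ 495. -224.]
 [ 511. -108.]] 82.49199862296037 82.4098961784804 81.07923695570281 [ 545.58363372 -171.8444413 ]
81 [576.40716084   7.57766325] Kstand 0.2554339602862198 96.14601237984355 G 0.6857230749504992 0.7387021186387193 crate -2.376237415172742 -182.03498268307138
81.5 [575.6955939    7.68718388] Kstand 1.8143850028193267 96.13698103357218 G 1.4120824535938068 0.7295486571640665 crate -3.244742495047099 -182.01045637576695
82 [574.98309831   7.79049082] Kstand 3.3731978729098473 96.1143457895739 G 2.138334296691252 0.7140569433228722 crate -4.113000475217802 -181.97835196193915
82.5 [574.26972834   7.88757622] Kstand 4.9317538609223694 96.0781083716102 G 2.864423297352995 0.692228156869128 crate -4.980945234478302 -181.9386718864633
```

Call:
move_arm(
  rows=[
    [[-200,300,-60,8,1],[-369,556,-60,14,1],[-369,556,-60,14,1],[-369,556,-60,14,1],[-369,556,-60,14,1],[-369,556,-60,14,1],[-369,556,-60,14,1],[-369,556,-60,14,1],[-369,556,-60,14,0],[-369,556,-60,14,0],[-369,556,-60,14,0],[-369,556,-60,14,0]],
  ],
  squeeze=40,
)

```text
time_s: 1.8
eef_pos: [578.5, 5.5, 298.2]
ee_rot: [0.0, 0.997, -0.079, -0.001]
force: [1.1, -0.1, -0.1]
grip_width: 0.502
```

```bash
cat > st.py <<'E'
from meas import *
def todelta(s,p):
    return (rot(s['ee_rot']).T@(np.array(p,float)-np.array(s['eef_pos']))).round(1)
E
python3 - <<'E'
from st import *
c=cam('wrist');s=sense();print(s['eef_pos'],s['ee_rot'])
cv2.imwrite('pics/w1.png',c['color']); print(proj(c,(577,8,244)),proj(c,(591.5,102.8,140)))
for k in('yel','red'):
  e=cen(c,k,(0,0,640,400));print(k,e,plane(c,*e[0],244 if k=='yel' else 140))
print(todelta(s,(577,8,214)))
E
```

```text
[577.65545001   7.11196071 298.51133923] [ 6.18992019e-05  9.96933792e-01 -7.82469090e-02 -6.56779091e-04]
(np.float64(316.01252491156106), np.float64(225.82244658122136)) (np.float64(316.3639952657461), np.float64(83.90218251366217))
yel (array([318.00697134, 223.97211464]), [299, 207, 39, 35, 1291]) [578.51360019   9.10818671 244.        ]
red (array([317.79668675,  82.51054217]), [303, 69, 30, 28, 664]) [593.01074308 103.88948773 140.        ]
[-0.7 -0.8 84.5]
```

View pics/w1.png

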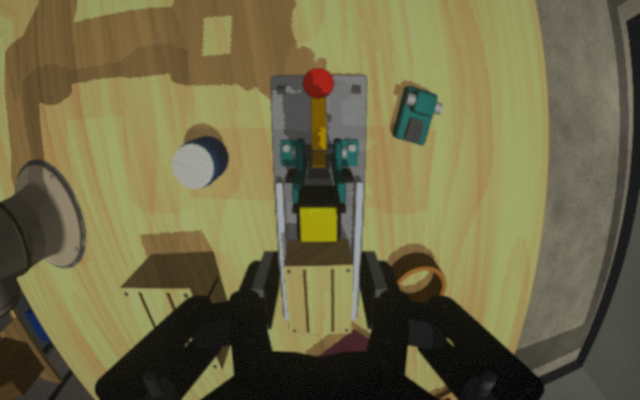

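The wrist view shows the yellow grip top at (318,224), centred between the fingers and square to them. The knob is at (318,83). Next I lower onto the grip and pinch it.

Call:
move_arm(
  rows=[
    [[0,-1.3,40,0,0.3],[0,-1.3,75,0,0.3],[0,-1.3,84,0,0.3],[0,-1.3,84,0,0.3],[0,-1.3,84,0,-1],[0,-1.3,84,0,-1],[0,-1.3,84,0,-1],[0,-1.3,84,0,-1],[0,-1.3,84,0,-1]],
  ],
  squeeze=50,
)

```text
time_s: 2.98
eef_pos: [578.4, 8.4, 216.1]
ee_rot: [0.0, 0.997, -0.078, 0.001]
force: [0.6, 0.3, 6.1]
grip_width: 0.347
```

Call:
move_arm(
  rows=[
    [[0,0,-4,0,-1],[0,0,-8,0,-1],[0,0,-12,0,-1],[0,0,-16,0,-1],[0,0,-20,0,-1],[0,0,-24,0,-1],[0,0,-28,0,-1],[0,0,-32,0,-1],[0,0,-36,0,-1],[0,0,-40,0,-1],[0,0,-44,0,-1],[0,0,-48,0,-1]],
  ],
)

```text
time_s: 4.47
eef_pos: [578.3, 8.4, 263.9]
ee_rot: [0.0, 0.997, -0.078, 0.001]
force: [6.2, -0.2, -13.0]
grip_width: 0.347
```

Call:
move_arm(
  rows=[
    [[0,0,-4,0,-1],[0,0,-8,0,-1],[0,0,-12,0,-1],[0,0,-16,0,-1],[0,0,-20,0,-1],[0,0,-24,0,-1],[0,0,-28,0,-1],[0,0,-31,0,-1],[0,0,-31,0,-1]],
  ],
)

```text
time_s: 5.6
eef_pos: [578.3, 8.4, 295.2]
ee_rot: [0.0, 0.997, -0.078, 0.001]
force: [6.1, 0.4, -6.9]
grip_width: 0.345
```

```bash
python3 - <<'E'
from st import *
s=sense();print(s['eef_pos'],s['force'])
c=cam('side');cv2.imwrite('pics/s2.png',cv2.resize(c['color'][90:270,250:430],None,fx=3.3,fy=3.3,interpolation=cv2.INTER_CUBIC))
c=cam('wrist');e=cen(c,'yel',(250,150,400,300));print(e,tuple(proj(c,(577.8,8.6,z)) for z in(320,325,330)))
E
```

```text
[578.32069657   8.41379996 295.2206197 ] [ 6.0901159   0.36266356 -6.92637224]
(array([319.64495114, 291.02171553]), [41, 133, 58, 17, 921]) ((np.float64(317.5042265002298), np.float64(301.7458338989358)), (np.float64(317.4755519784727), np.float64(308.8003913167573)), (np.float64(317.44557584796706), np.float64(316.27932419384837)))
```

View pics/s2.png

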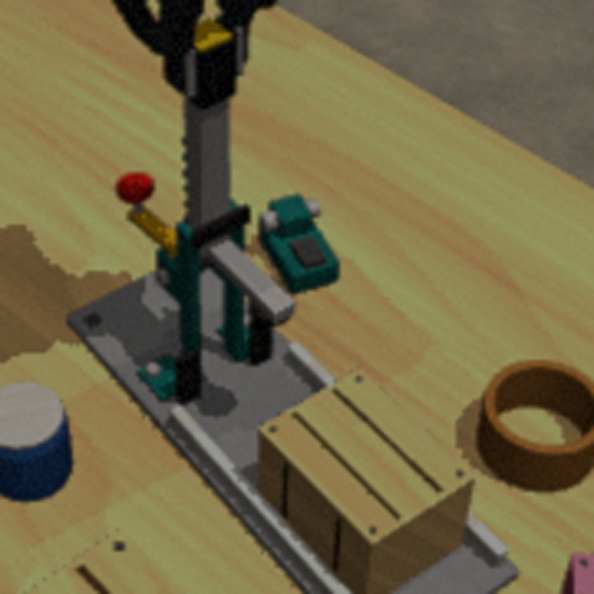

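The side view shows the rail raised along with the grip and the foot arm just below the black cap. Now the last notch, slowly.

Call:
move_arm(
  rows=[
    [[0,0,-2,0,-1],[0,0,-4,0,-1],[0,0,-5,0,-1],[0,0,-6,0,-1],[0,0,-7,0,-1],[0,0,-7,0,-1]],
  ],
)

```text
time_s: 6.45
eef_pos: [578.3, 8.4, 302.5]
ee_rot: [0.0, 0.997, -0.078, 0.001]
force: [3.7, 0.9, -3.9]
grip_width: 0.343
```

Call:
move_arm(
  rows=[
    [[0,0,1,0,-1],[0,0,2,0,-1],[0,0,3,0,-1],[0,0,3,0,-1]],
  ],
)

```text
time_s: 6.95
eef_pos: [578.4, 8.4, 300.3]
ee_rot: [0.0, 0.997, -0.078, 0.002]
force: [2.8, 0.1, 4.7]
grip_width: 0.345
```

The pawl now carries the rail: the force turned upward at +84.2 mm, which is the highest notch. Releasing.

Call:
move_arm(
  rows=[
    [[0,0,-0.5,0,-1],[0,0,-0.5,0,-0.1],[0,0,-0.5,0,0.1],[0,0,-0.5,0,0.2],[0,0,-0.5,0,0.2],[0,0,-30,0,0.2],[0,0,-60,0,0.2],[0,0,-60,0,0.2]],
  ],
)

```text
time_s: 7.95
eef_pos: [578.6, 8.4, 362.4]
ee_rot: [0.0, 0.997, -0.078, 0.004]
force: [0.2, 0.6, -0.6]
grip_width: 0.605
```

```bash
python3 - <<'E'
from st import *
s=sense();print(s['eef_pos'],s['force'])
t=cam('top');a=cam('side');c=cam('wrist')
cv2.imwrite('pics/s3.png',a['color'])
e=cen(a,'yel',(295,70,330,130));print(e,[np.round(proj(a,(577.8,8.6,z)),1) for z in(244,320,328,334)])
e=cen(c,'yel',(250,150,400,300));print(e,[np.round(proj(c,(577.8,8.6,z)),1) for z in(314,328,334)])
E
```

```text
[578.57787232   8.43195298 362.39302546] [ 0.18614741  0.55555078 -0.62719183]
(array([311.56578947,  97.94736842]), [10, 24, 14, 9, 76]) [array([311.8, 130.5]), array([311.2, 101.9]), array([311.2,  98.7]), array([311.1,  96.2])]
(array([319.33221477, 242.61208054]), [48, 75, 43, 37, 1490]) [array([318.2, 234.3]), array([318.2, 244.1]), array([318.2, 248.8])]
```

The notch is confirmed: the yellow top is now at z≈328-329, as expected for 0.096. Next I go behind the crate.

Call:
move_arm(
  rows=[
    [[0,60,0,0,0.2],[0,120,0,0,0.2],[0,180,0,0,0.2],[0,240,0,0,0.2],[0,274,0,0,0.2],[0,274,50,0,0.2],[0,274,110,0,0.2],[0,274,170,0,0.2],[0,274,220,0,0.2],[0,274,220,0,0.2]],
  ],
)

```text
time_s: 9.35
eef_pos: [533.8, -260.9, 135.4]
ee_rot: [-0.002, 0.997, -0.078, -0.003]
force: [-0.0, 0.2, 1.9]
grip_width: 0.601
```

```bash
python3 - <<'E'
from st import *
s=sense();print(s['eef_pos'],s['ee_rot'],s['force'])
c=cam('wrist');cv2.imwrite('pics/w4.png',c['color'])
th=np.radians(81.2);ey=np.array([np.cos(th),np.sin(th)]);ex=np.array([ey[1],-ey[0]])
q=np.array(s['eef_pos'])[:2]-[577.9,8.5];print('stand',q@ex,q@ey)
E
```

```text
[ 533.83668782 -260.87970311  135.40328448] [-0.00230985  0.99693724 -0.0781184  -0.0028834 ] [-0.00908851  0.22893602  1.9487744 ]
stand -2.33333651727171 -272.949730665313
```

View pics/w4.png

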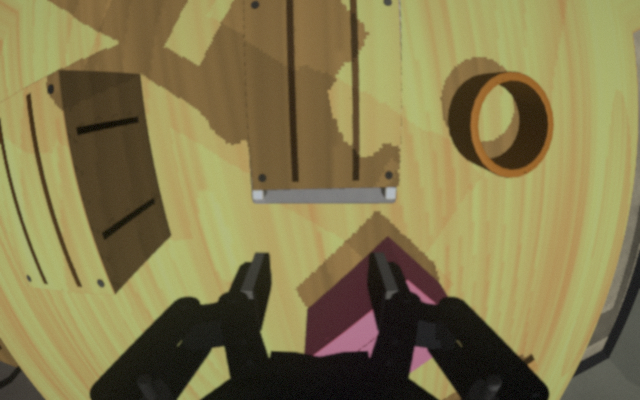

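The wrist view shows the crate's rear top edge at row ≈188 and the fingers behind it. The pink crate's near corner is at (388,237), close by, so I check that clearance.

```bash
python3 - <<'E'
from st import *
c=cam('wrist');t=cam('top')
th=np.radians(81.2);ey=np.array([np.cos(th),np.sin(th)]);ex=np.array([ey[1],-ey[0]])
S=lambda p:(np.array([(p[:2]-np.array([577.9,8.5]))@ex,(p[:2]-np.array([577.9,8.5]))@ey]).round(1))
print('crate rear',S(plane(c,250,188,92)),S(plane(c,399,187,92)))
for z in(60,70,80,90,100):print(z,'pink wrist',S(plane(c,388,237,z)),'corner top',S(plane(t,460,150,z)),S(plane(t,427,178,z)))
E
```

```text
crate rear [ -43.2 -243. ] [  49.  -242.5]
60 pink wrist [  52.5 -291.9] corner top [ 127.9 -381.2] [  51.7 -314.8]
70 pink wrist [  50.  -287.1] corner top [ 125.5 -378.5] [  50.  -312.7]
80 pink wrist [  47.5 -282.3] corner top [ 123.1 -375.8] [  48.3 -310.6]
90 pink wrist [  45.  -277.6] corner top [ 120.7 -373.1] [  46.6 -308.5]
100 pink wrist [  42.6 -272.8] corner top [ 118.3 -370.4] [  44.9 -306.4]
```

The nearest pink corner is at stand y≈-310, so it clears the fingers, and the gripper body stays well above it. Descend, then push slowly.

Call:
move_arm(
  rows=[
    [[2,0,40,0,0.2],[2,0,77,0,0.2],[2,0,77,0,0.2],[2,-6,77,0,0.2],[2,-12,77,0,0.2],[2,-16,77,0,0.2],[2,-20,77,0,0.2],[2,-25,77,0,0.2],[2,-30,77,0,0.2],[2,-35,77,0,0.2]],
  ],
)

```text
time_s: 10.75
eef_pos: [544.5, -228.9, 64.7]
ee_rot: [0.001, 0.997, -0.078, 0.003]
force: [-0.2, -4.6, 2.5]
grip_width: 0.603
```

Call:
move_arm(
  rows=[
    [[0,-6,0,0,0.2],[0,-12,0,0,0.2],[0,-18,0,0,0.2],[0,-24,0,0,0.2],[0,-30,0,0,0.2],[0,-36,0,0,0.2],[0,-42,0,0,0.2],[0,-48,0,0,0.2],[0,-54,0,0,0.2],[0,-60,0,0,0.2],[0,-66,0,0,0.2],[0,-70,0,0,0.2]],
  ],
)

```text
time_s: 12.25
eef_pos: [555.5, -159.5, 64.7]
ee_rot: [0.002, 0.997, -0.078, 0.003]
force: [-1.1, -5.6, 3.4]
grip_width: 0.6
```

```bash
python3 - <<'E'
from st import *
s=sense();t=cam('top');a=cam('side')
th=np.radians(81.2);ey=np.array([np.cos(th),np.sin(th)]);ex=np.array([ey[1],-ey[0]])
q=np.array(s['eef_pos'])[:2]-[577.9,8.5];print('stand',q@ex,q@ey,s['force'])
cv2.imwrite('pics/s5.png',cv2.resize(a['color'][90:290,240:440],None,fx=3,fy=3,interpolation=cv2.INTER_CUBIC))
E
```

```text
stand 3.5598709799032555 -169.44882298764068 [-1.13319325 -5.59751328  3.39687305]
```

View pics/s5.png

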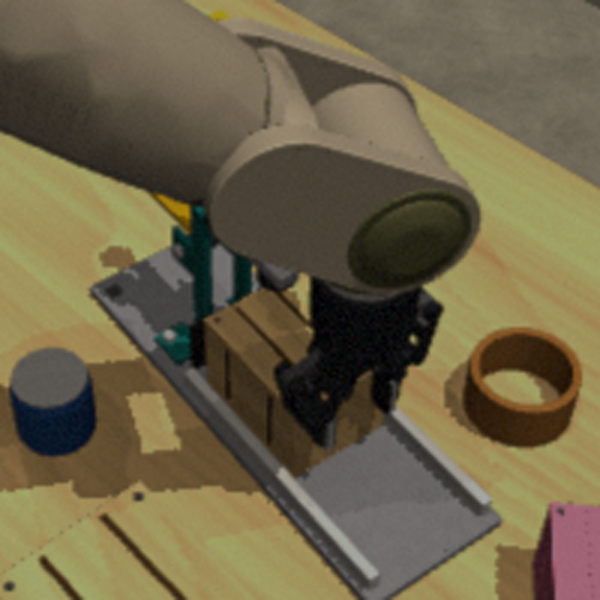

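The side view shows the crate near the stops and the arm clear of the rail and grip. I creep in.

Call:
move_arm(
  rows=[
    [[0,-2,0,0,0.2],[0,-4,0,0,0.2],[0,-6,0,0,0.2],[0,-8,0,0,0.2],[0,-9,0,0,0.2],[0,-10,0,0,0.2],[0,-11,0,0,0.2],[0,-11,0,0,0.2]],
  ],
)

```text
time_s: 13.35
eef_pos: [557.1, -148.0, 64.4]
ee_rot: [0.001, 0.997, -0.078, 0.003]
force: [0.1, -3.6, 2.2]
grip_width: 0.599
```

Call:
move_arm(
  rows=[
    [[0,-1,0,0,0.2],[0,-2,0,0,0.2],[0,-3,0,0,0.2],[0,-3,0,0,0.2]],
  ],
)

```text
time_s: 13.85
eef_pos: [557.6, -144.9, 64.4]
ee_rot: [0.001, 0.997, -0.078, 0.003]
force: [-0.8, -2.5, 1.6]
grip_width: 0.602
```

Call:
move_arm(
  rows=[
    [[0,-1,0,0,0.2],[0,-2,0,0,0.2],[0,-2,0,0,0.2]],
  ],
)

```text
time_s: 14.22
eef_pos: [558.0, -142.7, 64.4]
ee_rot: [0.001, 0.997, -0.078, 0.003]
force: [0.8, -3.2, 3.4]
grip_width: 0.602
```

Call:
move_arm(
  rows=[
    [[0,-1,0,0,0.2],[0,-1.5,0,0,0.2],[0,-1.5,0,0,0.2]],
  ],
)

```text
time_s: 14.6
eef_pos: [558.3, -142.6, 64.5]
ee_rot: [0.002, 0.997, -0.078, 0.003]
force: [-0.7, -11.6, 0.6]
grip_width: 0.601
```

Contact: the arm moved 0.1 mm for 1.5 mm commanded, with the force rising to 11.6 N at stand y≈-152.5, where I expected it. Back off and lift.

Call:
move_arm(
  rows=[
    [[0,-0.3,0,0,0.2],[0,5,0,0,0.2],[0,20,0,0,0.2],[0,30,0,0,0.2],[0,30,-40,0,0.2],[0,30,-100,0,0.2],[0,30,-160,0,0.2],[0,30,-220,0,0.2],[0,30,-280,0,0.2],[0,30,-310,0,0.2],[0,30,-310,0,0.2]],
  ],
)

```text
time_s: 15.98
eef_pos: [552.1, -171.5, 376.7]
ee_rot: [0.003, 0.997, -0.078, 0.005]
force: [-0.1, -0.5, -1.0]
grip_width: 0.596
```

```bash
python3 - <<'E'
from st import *
s=sense();print(s['eef_pos'],s['ee_rot'],s['force'])
c=cam('wrist');t=cam('top')
cv2.imwrite('pics/w6.png',cv2.resize(c['color'],None,fx=1.25,fy=1.25,interpolation=cv2.INTER_CUBIC))
E
```

```text
[ 552.13527528 -171.46239128  376.67998408] [ 0.00273017  0.99694629 -0.07789582  0.00478434] [-0.1197119  -0.54110451 -0.99880031]
```

View pics/w6.png

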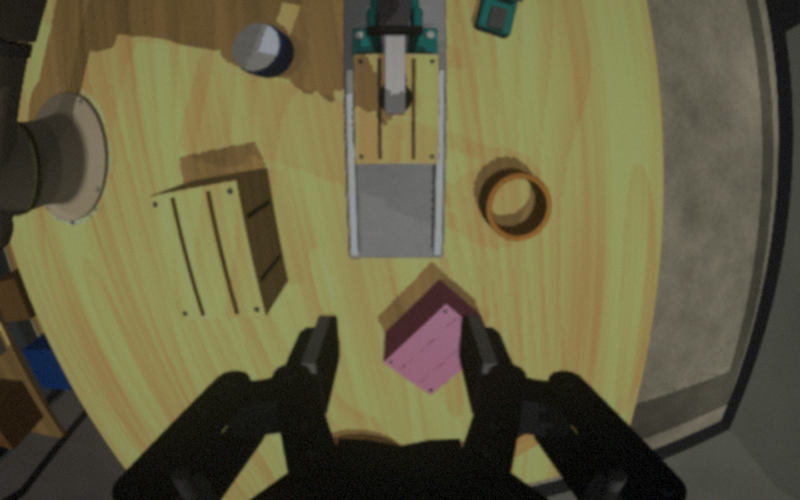

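The crate sits square against the stops, its rear edge at row ≈163 parallel to the guides. The foot is above it and the bystanders haven't moved. Next I go to the knob with the fingers shut.

Call:
move_arm(
  rows=[
    [[0,-60,0,0,-1],[0,-120,0,0,-1],[-1,-180,0,0,-1],[-2,-240,0,0,-1],[-2.8,-277.7,0,0,-1],[-2.8,-277.7,0,0,-1],[-2.8,-277.7,60,0,-1],[-2.8,-277.7,120,0,-1],[-2.8,-277.7,170,0,-1],[-2.8,-277.7,170,0,-1],[-2.8,-277.7,170,0,-1]],
  ],
)

```text
time_s: 17.45
eef_pos: [593.6, 102.4, 204.8]
ee_rot: [0.002, 0.997, -0.078, 0.003]
force: [-0.2, 0.2, 0.9]
grip_width: 0.001
```

```bash
python3 - <<'E'
from st import *
s=sense();print(s['eef_pos'],s['ee_rot'],s['force'],s['grip_width'])
print(todelta(s,(592.4,103.3,150)))
c=cam('wrist');e=cen(c,'red',(200,150,440,400));print(e)
for z in(134,140):
  p=plane(c,*e[0],z);print(z,p)
a=cam('side');e=cen(a,'red',(278,130,304,156));print(e)
cv2.imwrite('pics/s7.png',np.hstack([c['color'][120:400,200:440],cv2.resize(a['color'][60:200,240:360],None,fx=2,fy=2)]))
E
```

```text
[593.56722437 102.38932498 204.75075383] [ 0.00150605  0.99692653 -0.07825249  0.00343155] [-0.17191059  0.2360575   0.91331806] 0.0007056962832698807
[-1.7 -0.9 54.7]
(array([317.07413648, 219.14574558]), [97, 51, 41, 37, 1187])
134 [592.84168342 102.5862961  134.        ]
140 [593.2243359  105.01835724 140.        ]
(array([291.20833333, 143.48611111]), [8, 10, 11, 8, 72])
```

View pics/s7.png

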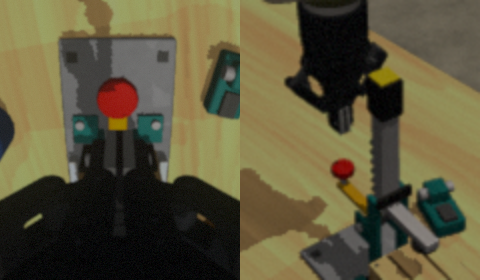

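The view shows the red knob under the closed fingertips, with the grip and rail clear beside them. I descend carefully.

Call:
move_arm(
  rows=[
    [[-0.8,-1.3,30,0,-1],[-0.8,-1.3,50,0,-1],[-0.8,-1.3,52,0,-1],[-0.8,-1.3,52,0,-1],[-0.8,-1.3,52,0,-1]],
  ],
)

```text
time_s: 18.18
eef_pos: [594.1, 103.9, 154.5]
ee_rot: [0.001, 0.997, -0.078, 0.005]
force: [-0.4, -0.0, -0.1]
grip_width: -0.002
```

Call:
move_arm(
  rows=[
    [[0,0,2,0,-1],[0,0,4,0,-1],[0,0,4,0,-1]],
  ],
)

```text
time_s: 18.55
eef_pos: [594.0, 103.9, 150.3]
ee_rot: [0.001, 0.997, -0.078, 0.005]
force: [-0.2, 0.7, -0.1]
grip_width: -0.003
```

Call:
move_arm(
  rows=[
    [[0,0,2,0,-1],[0,0,3,0,-1],[0,0,3,0,-1]],
  ],
)

```text
time_s: 18.92
eef_pos: [594.2, 104.3, 147.8]
ee_rot: [0.001, 0.997, -0.078, 0.005]
force: [0.5, 3.0, 3.6]
grip_width: 0.0
```

Contact at TCP z≈148. I press down in small steps.

Call:
move_arm(
  rows=[
    [[0,0,2,0,-1],[0,0,4,0,-1],[0,0,6,0,-1],[0,0,6,0,-1]],
  ],
)

```text
time_s: 19.42
eef_pos: [594.3, 104.3, 141.6]
ee_rot: [0.001, 0.997, -0.078, 0.005]
force: [0.3, 2.5, 2.2]
grip_width: 0.001
```

Call:
move_arm(
  rows=[
    [[0,0,2,0,-1],[0,0,4,0,-1],[0,0,6,0,-1],[0,0,7,0,-1],[0,0,7,0,-1]],
  ],
)

```text
time_s: 20.05
eef_pos: [594.5, 104.5, 134.6]
ee_rot: [0.001, 0.997, -0.078, 0.006]
force: [1.0, 5.9, 4.3]
grip_width: 0.002
```

Call:
move_arm(
  rows=[
    [[0,0,1,0,-1],[0,0,2,0,-1],[0,0,2.5,0,-1],[0,0,2.5,0,-1],[0,0,2.5,0,-1],[0,0,2.5,0,-1]],
  ],
)

```text
time_s: 20.8
eef_pos: [594.7, 104.9, 132.7]
ee_rot: [0.001, 0.997, -0.078, 0.006]
force: [0.2, 6.2, 7.5]
grip_width: -0.002
```

```bash
python3 - <<'E'
from st import *
s=sense();print(s['eef_pos'],s['force'])
a=cam('side');e=cen(a,'yel',(295,70,330,140));print(e,[np.round(proj(a,(577.8,8.6,z)),1) for z in(278,328)])
E
```

```text
[594.67436422 104.90852562 132.67451947] [0.16630045 6.20014418 7.49635794]
(array([311.84705882, 117.29411765]), [10, 43, 15, 10, 85]) [array([311.6, 118.1]), array([311.2,  98.7])]
```

Call:
move_arm(
  rows=[
    [[0,0,0,0,-1],[0,0,0,0,-1],[0,0,0,0,-1],[0,0,0,0,-1],[0,0,0,0,-1],[0,0,0,0,-1],[0,0,0,0,-1],[0,0,0,0,-1],[0,0,0,0,-1],[0,0,0,0,-1]],
  ],
)

```text
time_s: 22.1
eef_pos: [594.6, 105.0, 132.8]
ee_rot: [0.0, 0.997, -0.078, 0.006]
force: [-0.2, 5.0, 5.5]
grip_width: -0.001
```

```bash
python3 - <<'E'
from st import *
s=sense();print(s['eef_pos'],s['force'])
a=cam('side');e=cen(a,'yel',(295,70,330,140));print(e)
E
```

```text
[594.64624496 104.98775816 132.82117101] [-0.2024894   4.95977965  5.49200126]
(array([311.88095238, 117.33333333]), [10, 43, 15, 10, 84])
```

The rail has stopped at a grip top of z≈278, which is rail ≈0.046, so the foot is on the crate. I release the knob slowly, then retreat.

Call:
move_arm(
  rows=[
    [[0,0,-3,0,-1],[0,0,-6,0,-1],[0,0,-9,0,-1],[0,0,-12,0,-1],[0,0,-15,0,-1],[0,0,-18,0,-1],[0,0,-22,0,-1],[0,0,-40,0,-1],[0,-40,-90,0,-1],[0,-90,-140,0,-1],[0,-140,-190,0,-1],[0,-140,-190,0,-1]],
  ],
)

```text
time_s: 23.65
eef_pos: [614.1, 246.2, 326.0]
ee_rot: [-0.0, 0.997, -0.076, 0.008]
force: [0.5, -1.4, -0.5]
grip_width: 0.001
```

```bash
python3 - <<'E'
from st import *
s=sense();print(s['eef_pos'],s['force'])
t=cam('top');a=cam('side');e=cen(a,'yel',(295,70,330,140));print(e,cen(a,'red',(278,130,304,165)))
cv2.imwrite('pics/f.png',np.hstack([cv2.resize(a['color'][90:290,240:440],None,fx=2,fy=2),cv2.resize(t['color'][90:290,220:420],None,fx=2,fy=2)]))
E
```

```text
[614.07967316 246.24500617 326.01503933] [ 0.54670413 -1.41690546 -0.46370889]
(array([312.1025641, 117.5      ]), [10, 43, 15, 10, 78]) (array([290.72857143, 145.31428571]), [8, 12, 10, 8, 70])
```

View pics/f.png

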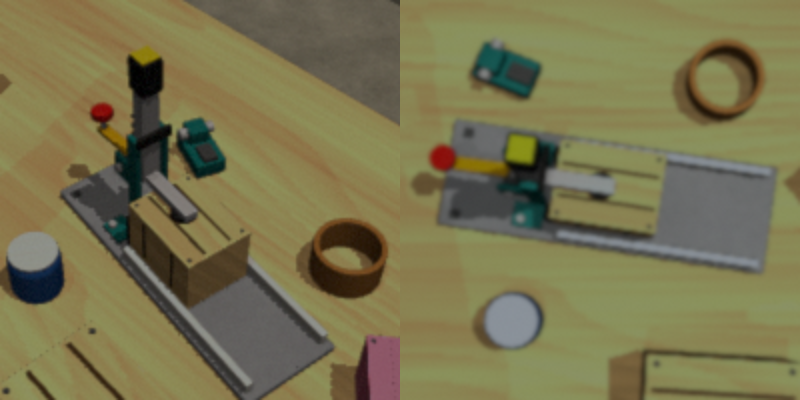

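The final views show the foot on the crate, which is square against both stops. The knob is back up, the bystanders are untouched and the arm is clear. Handing in.

```bash
python3 -c "
from h import *
print(ctrl.finish_job())"
```

```text
the job is handed in; nothing more can be done
None
```

The small plywood crate is clamped, and I handed the job in at about 24 s of robot time. No verdict was reported.

- **Raising the grip:** I pulled it up 86 mm click by click, then lowered it until the pawl took the load at +84.2 mm. After I let go, the camera put the grip top at z≈328, which matches rail 0.096, the highest notch. The top stop was not touched.
- **Sliding the crate:** It slid with 3 to 6 N and met both stops at about 12 N. The camera showed it square to the guides.
- **Releasing the foot:** I pressed the knob about 15–16 mm down with at most 7.5 N upward force at the readings. I held it until the rail stopped sinking at about 0.046, which is foot on crate, and then let it spring back.

In the last views the foot is still on the crate, the tape, tin and sealer are where they were, and the arm touches nothing.

One reading disagrees slightly. The knob came to rest about 5 mm below its starting height, where a pawl resting at about 0.11 rad would put it nearly 8 mm down. That is close to what the picture can resolve.

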